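# Widen the board conveyor by one wheel turn and lock it

## Task

The next boards are wider: open the conveyor lane by pushing the horizontal black hand wheel by its upright red handle through exactly one full turn clockwise (seen from above), so that the handle comes back to where it started. Then push the yellow lock lever fully over, away from the robot. Only push with the fingers, with moderate force: grip and lift nothing, leave the loose things on the bench and conveyor alone, and draw back clear at the end.

Things in the scene. Friction and masses are not known exactly. Their poses are not given: they have to be found in the camera images.
- conveyor: Fixed board-conveyor module: aluminium base plate 430 x 620 mm, 12 mm thick, with a cream gearbox (150 x 150 mm, top at 70 mm) under the hand wheel, and beyond it (+x) two rails along y, tops at 85 mm. Origin on the bench under the wheel's axis; its z is up, its x points across the lane, away from the robot (yaw within 0.2 rad of world x).
- hub (a point): Top centre of the hand wheel's hub, on its vertical axis, 108 mm above the bench.
- handle: The upright red handle, a sleeve that revolves freely on its pin; origin at its middle, 127 mm above the bench (cylinder 22 mm diameter, 50 mm tall, from 102 to 152 mm above the bench), 65 mm from the wheel's axis. It goes round with the wheel. The black rim (centreline radius 65 mm, bar 14 mm thick, top 99 mm above the bench) and three spokes lie under it; the hub top is at 108 mm.
- handwheel (a joint): Angle of the hand wheel, rad, growing clockwise seen from above; 0 when the handle points along the conveyor's -x. It starts anywhere within -2.9 to 2.9. No stop in the working range; it turns stiffly (about 1.5 N at the handle) and stays where it is left. One turn moves the blue rail 10 mm outward.
- lock (a joint): Angle of the lock lever, rad: near 0 (start, 0 to 0.1) it leans 0.5 rad towards the robot (conveyor's -x), at 1.0 it is fully over, leaning 0.5 rad away, against its stop. Swings about the conveyor's y, stays where it is left, light to push.
- lock_tip (a point): Tip of the yellow lock lever: centre of its yellow ball (26 mm diameter) on a 10 mm steel stick; the ball stands 80 mm from the pivot, which is 34 mm above the bench on a grey block (70 x 50 mm, top 37 mm above the bench), 180 mm to the right (-y of the conveyor) of the wheel's axis and 45 mm nearer the robot (-x).
- lane_board: green circuit board 75 x 130 mm, 4 mm thick with chips, lying loose on the black bed between the rails; origin under its centre. Bystander.
- bench_board: green circuit board 100 x 150 mm, 4 mm thick with chips, lying loose on the bench; origin under its centre. Bystander.
- spool: grey spool 60 mm across, 46 mm high, standing loose on the conveyor's base plate left of the gearbox; origin under its centre. Bystander.
- cup: blue open plastic cup 64 mm across, 60 mm high, standing loose on the base plate at its left end; origin under its centre. Bystander.
- bottle: white bottle with red cap, 48 mm across, 120 mm high, standing loose on the bench; origin under its centre. Bystander.
- screwdriver: screwdriver 170 mm long lying loose at the right end of the base plate, along its own x (origin under its middle). Bystander.

How it is judged:
On the way, in this order (a step that is already met when the one before it is completed fails the run):
1. the wheel is half way round, clockwise, the lock lever still unlocked (distance of handle from where it was at the start of the episode above 0.12 m and value of joint handwheel above 0 rad and value of joint lock below 0.3 rad).
2. the wheel has made exactly one clockwise turn (handle within 16 mm of its start), the lock lever still unlocked (distance of handle from where it was at the start of the episode below 0.016 m and value of joint handwheel between 3.15 and 9.4 rad and value of joint lock below 0.3 rad), for 0.2 s.
3. the lock lever is pushed fully over (value of joint lock above 0.85 rad), for 0.2 s.
At the end, for the whole second after the job is handed in: The wheel has made one clockwise turn in all, its handle within 16 mm (about 14 degrees) of where it started and at rest, and the lock lever stands at 0.85 rad or more (of 1.0) (distance of handle from where it was at the start of the episode below 0.016 m and value of joint handwheel between 3.15 and 9.4 rad and value of joint lock above 0.85 rad and velocity of joint handwheel between -0.05 and 0.05 rad/s); the robot touches nothing.
It fails at once if the handle is gripped, or pushed with more than 35 N (contact force between the fingers and handle above 35 N).
It fails at once if the lever, wheel or conveyor is pressed with more than 80 N (contact force between the fingers and conveyor above 80 N).
It fails at once if the lock lever is pushed over before the wheel's turn is under way (value of joint lock above 0.5 rad and value of joint handwheel below 3 rad).
It fails at once if a loose thing is moved by more than 25 mm or lifted (distance of any of lane_board, bench_board, spool, cup, bottle, screwdriver from where it was at the start of the episode above 0.025 m).
It also fails if it takes over 61 s, if anything falls off the work surface, if the arm or the gripper's body presses on something with over 40 N, if the wrist force passes 120 N, or if a joint passes its speed limit or range.

## Robot

A 7-joint arm with a two-finger parallel gripper is mounted at the origin on the work surface. World frame = base frame: x ahead of the robot, y to its left, z up, the work surface at z = 0. Lengths are in m, angles in rad, forces in N, time in s.
With the tool pointing down it reaches from about 0.4 to 0.85 m from the base axis. Payload 6.9 kg.
Tool frame: the origin (TCP) lies where the fingers leave the gripper's body, on its centre line; the fingertips stand 73 mm ahead of it and the grasp point (between the pads) lies 54 mm ahead of it; z points along the fingers, y is the line along which they close (so a half turn about z gives the same grasp; the last joint's range is limited). The gripper opens to 85 mm and grips with 20 to 120 N. Pads are 22 mm wide; open, the fingers measure 114 mm over their backs; the gripper's body (76 mm by 85 mm) begins 54 mm behind the grasp point. The pads swing forward as they close: fully open they stand 13 mm farther back than shut.
Start: joints at [-1.008, 0.507, -0.238, 1.5, 0.126, 1.149, -0.155], TCP at [0.276, 0.561, 0.304] pointing down, gripper open.
Joint ranges: [-3.08, 3.08], [-0.24, 2.05], [-1.43, 1.35], [0, 2.5], [-1.52, 4.66], [0.17, 1.96], [-2.89, 2.89]. Speed limits (rad/s): [2.39, 2.39, 3.14, 3.14, 3.14, 3.14, 3.14].

## Interface

Orientations are given as a 3x3 rotation matrix whose columns are the frame's x, y, z axes.
In Python, from rig import arm gives the robot as it stands.
- The arm moves only by the tool drive_tool, never from a script. Its arguments are lists of equal length, an entry for each row: "delta_pos": the shift along the tool's x, y, z in m, a list of three; "rot": the turn, a rotation vector about the tool's x, y, z in rad, a list of three. A call has 1 to 5 rows; each row shifts and turns the commanded pose from where the row before left it, along the tool's axes as they then stand; what a row does not reach is not made up. A row lasts 1/10 s, in which the tool goes at most 50 mm and 8.59 degrees, less where a joint would pass 70% of its speed; a pose out of reach is approached as far as the arm can. A call is refused whole if a number of a shift passes 0.05 or a number of a turn 0.15, either way. A call with a gripper value outside its range is refused whole. "gripper" is the opening in per cent of the stroke, from 0 (shut) to 100 (fully open), set as the call begins (left out, the last holds). The fingers move at their own pace and stop on an object; "force" is the grip in N (left out, the last holds). Time passes only in rows, so rows that do not move let the fingers close. It gives the time, the measured TCP pose, the force, the opening and the grip force at its end, in the units of the state.
- arm.get_obs(): the state, without advancing time (a new reading comes with each control period).
- arm.get_image(name): name is "side" or "top"; returns the picture (420x560x3 uint8, red, green, blue); there is no depth.
- arm.get_calibration(name): a dict with "camera_matrix" (3x3 intrinsics, pixels), "dist" ([k1, k2, p1, p2, k3] as OpenCV has them; the pictures are not rectified), "camera_from_world" (4x4, takes a point from world to camera coordinates). Camera axes: x right, y down, z forward; pixel columns grow to the right and rows downward; lengths in m; the calibration is good to about 2 mm. A picture is of the moment at which its call begins. get_calibration takes no time and is no camera call.
- arm.hand_in(): hands the job in; it is judged then, once.
The state is a dict: "time": time; "q": joint angles; "qd": joint speeds; "joint_torque": joint torques, N m; "position": TCP position; "ee_rot": TCP orientation; "ft_force": force on the tool from outside, world axes, zero at the start; "torque": the same for the moment, N m; "opening": finger opening in m; "gripper_force": force on a finger pad.
Only numpy, scipy, OpenCV 4.12 (cv2) and the standard library are available. Lean on these libraries where they do the work, as an engineer would, in place of code of your own. Each camera call takes 0.05 s, during which the arm holds its last target. There are 200 camera calls.

## Working session

There is one attempt and no reset: what is moved stays moved. The work goes in short steps, Python scripts to look and compute and a tool call to move; the robot and the scene stay as the last step left them, time stands still between calls to the robot, and variables do not carry over. Pictures are saved under pics/ and viewed, at most 10 in all, crops included, and the job is handed in when it is done.

Besides the shell and the picture viewer there is one more tool, called after "Emit:" by a JSON object that holds its "method" and its "body", one argument or row to a line. drive_tool: Moves the arm, as the interface text tells. Its arguments: {"type":"object","properties":{"delta_pos":{"type":"array","items":{"type":"array","items":{"type":"number"}}},"rot":{"type":"array","items":{"type":"array","items":{"type":"number"}}},"gripper":{"type":"number"},"force":{"type":"number"}},"required":["delta_pos","rot"]}

```bash
ls; mkdir -p pics; python3 - <<'E'
from rig import arm
import cv2
o=arm.get_obs();print(o['time'],o['position'],o['ee_rot'],o['opening'])
for n in("top","side"):
    cv2.imwrite(f"pics/{n}0.png",arm.get_image(n)[:,:,::-1])
    c=arm.get_calibration(n);print(c)
E
```

```text
pics
0.0 [0.27557289 0.56055032 0.30303102] [[-8.97460784e-01  4.41093582e-01 -7.69947304e-04]
 [ 4.41094253e-01  8.97459298e-01 -1.63333247e-03]
 [-2.94561032e-05 -1.80547117e-03 -9.99998370e-01]] 0.08549949656575798
{'camera_matrix': array([[474.95240408,   0.        , 280.61448063],
       [  0.        , 474.95240408, 206.60042536],
       [  0.        ,   0.        ,   1.        ]]), 'dist': array([-0.15862275,  0.        ,  0.        ,  0.        ,  0.        ]), 'camera_from_world': array([[ 0.00123463, -0.99958315, -0.02884427,  0.03824975],
       [-0.98841395,  0.00315809, -0.15174944,  0.51189865],
       [ 0.15177728,  0.02869744, -0.98799803,  1.17649889],
       [ 0.        ,  0.        ,  0.        ,  1.        ]])}
{'camera_matrix': array([[446.36371042,   0.        , 284.86439357],
       [  0.        , 446.36371042, 211.19354079],
       [  0.        ,   0.        ,   1.        ]]), 'dist': array([-0.07203737,  0.        ,  0.        ,  0.        ,  0.        ]), 'camera_from_world': array([[ 0.95257799, -0.30422224, -0.0066335 , -0.476611  ],
       [-0.14713334, -0.44140181, -0.88516452,  0.18945939],
       [ 0.26635869,  0.84416424, -0.46523089,  0.95673269],
       [ 0.        ,  0.        ,  0.        ,  1.        ]])}
```

View pics/top0.png

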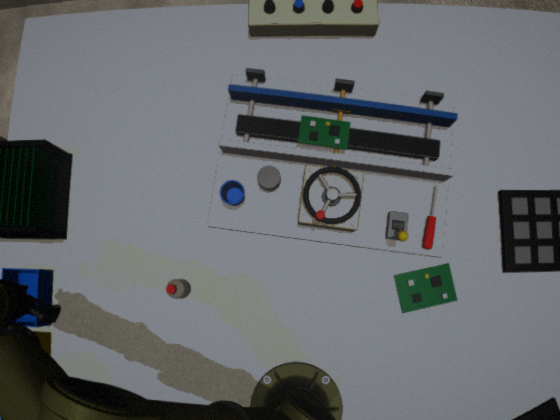

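View pics/side0.png

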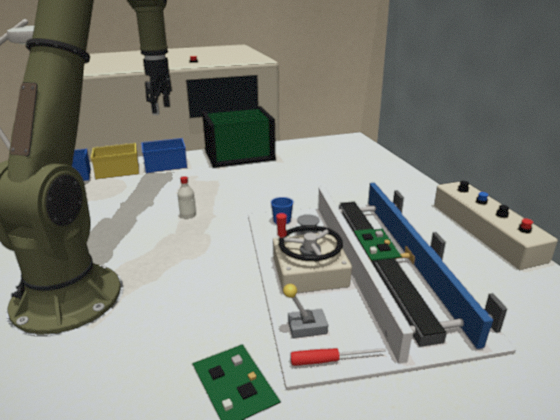

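The top view shows the hub at (333,195), the handle at about (320,214) and the yellow ball at about (403,236). The side view shows the handle at (281,225) and the ball at (290,290). I'll measure them by colour.

```bash
cat > h.py <<'E'
from rig import arm
import cv2, numpy as np
def ray(n,uv):
    c=arm.get_calibration(n);T=c['camera_from_world'];R,t=T[:3,:3],T[:3,3]
    p=cv2.undistortPoints(np.array([[uv]],float),c['camera_matrix'],c['dist'])[0,0]
    return -R.T@t, R.T@np.array([p[0],p[1],1])
def at_z(n,uv,z):
    o,d=ray(n,uv);return o+d*(z-o[2])/d[2]
def tri(a,b):
    (o1,d1),(o2,d2)=ray('top',a),ray('side',b)
    s=np.linalg.lstsq(np.c_[d1,-d2],o2-o1,rcond=None)[0]
    p,q=o1+s[0]*d1,o2+s[1]*d2;return (p+q)/2,np.linalg.norm(p-q)
def proj(n,p):
    c=arm.get_calibration(n);T=c['camera_from_world']
    return cv2.projectPoints(np.array([p],float),cv2.Rodrigues(T[:3,:3])[0],T[:3,3],c['camera_matrix'],c['dist'])[0][0,0]
def blob(im,box,col):
    u0,v0,u1,v1=box;h=cv2.cvtColor(im[v0:v1,u0:u1],cv2.COLOR_RGB2HSV).astype(int)
    H,S,V=h[...,0],h[...,1],h[...,2]
    m={'r':((H<8)|(H>172))&(S>150)&(V>60),'y':(H>18)&(H<35)&(S>140)&(V>90),'b':(H>100)&(H<125)&(S>150),'k':(V<50)}[col]
    ys,xs=np.nonzero(m);return xs+u0,ys+v0
E
python3 - <<'E'
from h import *
a=cv2.cvtColor(cv2.imread('pics/top0.png'),4);b=cv2.cvtColor(cv2.imread('pics/side0.png'),4)
def c(im,box,col):
    x,y=blob(im,box,col);print(col,len(x),x.min(),x.max(),y.min(),y.max());return np.array([x.mean(),y.mean()])
ht=c(a,(305,200,335,228),'r');hs=c(b,(268,205,295,245),'r')
yt=c(a,(392,225,415,248),'y');ys=c(b,(280,280,302,302),'y')
print('handle',tri(ht,hs),at_z('top',ht,.14)); print('ball',tri(yt,ys))
x,y=blob(a,(298,162,366,228),'k');e=cv2.fitEllipse(cv2.convexHull(np.c_[x,y].astype(np.float32)));print(e)
hub=at_z('top',e[0],.092);print('hub',hub)
x,y=blob(a,(225,80,460,128),'b');p=cv2.fitLine(np.c_[x,y].astype(np.float32),2,0,.01,.01).ravel()
P=[at_z('top',p[2:]+s*p[:2],.085) for s in(-100,100)];d=P[0]-P[1];print('yaw',np.arctan2(-d[0],d[1]),d)
yaw=np.arctan2(-d[0],d[1])
h=tri(ht,hs)[0];r=h-hub;print('r',np.hypot(*r[:2]),'ang',np.arctan2(r[1],r[0]))
C,S=np.cos(yaw),np.sin(yaw);R=np.array([[C,-S],[S,C]]);print('pivot',hub[:2]+R@[-.045,-.18],'ball rel', R.T@(tri(yt,ys)[0][:2]-hub[:2]))
print('handle rel',R.T@r[:2])
for s in(('spool',(268,178)),('cup',(232,193)),('bottle',(178,289)),('scr',(430,230))):print(s,at_z('top',s[1],.04))
E
```

```text
r 61 316 324 211 219
r 184 277 286 214 237
y 66 399 407 231 240
y 98 284 296 285 296
handle (array([ 0.47654681, -0.05724714,  0.13073393]), np.float64(0.0035865748576417804)) [ 0.47705614 -0.05713412  0.14      ]
ball (array([ 0.42941891, -0.25735298,  0.10817006]), np.float64(0.002387816363078067))
((330.18243408203125, 191.07528686523438), (64.80500793457031, 81.10873413085938), 45.19410705566406)
hub [ 0.54211615 -0.08563101  0.092     ]
yaw -0.14306591253199435 [0.073816   0.51243297 0.        ]
r 0.07144916317169506 ang 2.7330637693168938
pivot [ 0.47191179 -0.25737602] ball rel [-0.08706204 -0.18603576]
handle rel [-0.06894638  0.01874512]
('spool', (268, 178)) [0.58685293 0.07048932 0.04      ]
('cup', (232, 193)) [0.54782823 0.16343436 0.04      ]
('bottle', (178, 289)) [0.30097928 0.29821202 0.04      ]
('scr', (430, 230)) [ 0.4500648  -0.34483236  0.04      ]
```

```bash
python3 - <<'E'
from h import *
print(at_z('top',(333,195),.108),at_z('side',(310,240),.108))
ims=[]
for n in('top','side'):
    im=cv2.imread(f'pics/{n}0.png');u,v=proj(n,(.539,-.09,.1)).astype(int)
    u0,v0=u-40,v-48
    cr=cv2.resize(im[v0:v0+80,u0:u0+80],None,fx=5,fy=5,interpolation=2)
    for ctr,col in(((.539,-.09),(0,255,0)),):
        for r in(.058,.072,.01):
            for t in np.linspace(0,2*np.pi,120):
                q=(proj(n,(ctr[0]+r*np.cos(t),ctr[1]+r*np.sin(t),.092 if r>.02 else .108))-[u0,v0])*5+2
                cv2.circle(cr,tuple(int(k) for k in q),1,col,-1)
    ims.append(cr)
cv2.imwrite('pics/ov.png',np.hstack(ims))
E
```

```text
[ 0.52944124 -0.09107684  0.108     ] [ 0.52503523 -0.10274143  0.108     ]
```

View pics/ov.png

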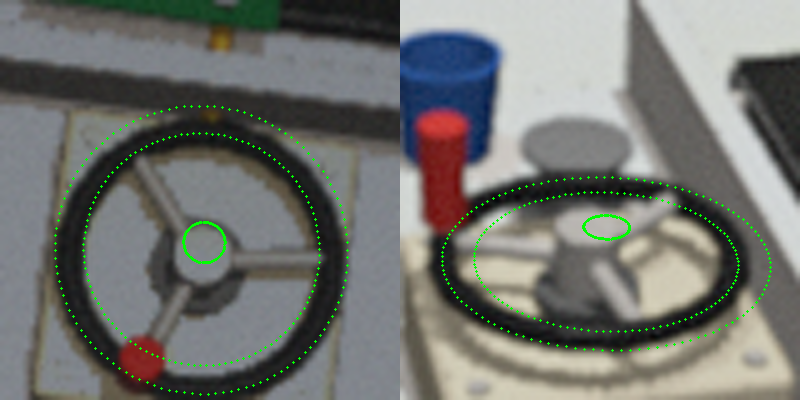

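The handle top is at (142,357) in the crop. The rim and hub sit about 5 mm nearer the robot than the overlay. That puts the hub at about (0.534,-0.091) and the handle at (0.4765,-0.057), which gives a radius of 66 mm and a handle angle of about 150° in world. This agrees with the given sizes. Next I move above a point behind the handle with the fingers shut.

Emit:
{"method": "drive_tool", "body": {
  "delta_pos": [
    [-0.0226, -0.025, 0],
    [-0.0226, -0.025, 0],
    [-0.0226, -0.025, 0],
    [-0.0226, -0.025, 0],
    [-0.0226, -0.025, 0]
  ],
  "rot": [
    [0, 0, 0],
    [0, 0, 0],
    [0, 0, 0],
    [0, 0, 0],
    [0, 0, 0]
  ],
  "gripper": 0
}}

```text
time: 0.6
position: [0.3221, 0.3974, 0.3036]
ee_rot: [[-0.897, 0.441, -0.0], [0.441, 0.897, -0.001], [0.0, -0.001, -1.0]]
ft_force: [0.9, -0.4, 0.0]
opening: 0.0123
gripper_force: 0.0
```

Emit:
{"method": "drive_tool", "body": {
  "delta_pos": [
    [-0.0226, -0.025, 0],
    [-0.0226, -0.025, 0],
    [-0.0226, -0.025, 0],
    [-0.0226, -0.025, 0],
    [-0.0226, -0.025, 0]
  ],
  "rot": [
    [0, 0, 0],
    [0, 0, 0],
    [0, 0, 0],
    [0, 0, 0],
    [0, 0, 0]
  ]
}}

```text
time: 1.1
position: [0.3683, 0.2354, 0.3037]
ee_rot: [[-0.897, 0.441, -0.0], [0.441, 0.897, -0.0], [0.0, -0.0, -1.0]]
ft_force: [-0.0, 0.6, 0.1]
opening: -0.0003
gripper_force: 0.0
```

Emit:
{"method": "drive_tool", "body": {
  "delta_pos": [
    [-0.0226, -0.025, 0],
    [-0.0226, -0.025, 0],
    [-0.0226, -0.025, 0],
    [-0.0226, -0.025, 0],
    [-0.0226, -0.025, 0]
  ],
  "rot": [
    [0, 0, 0],
    [0, 0, 0],
    [0, 0, 0],
    [0, 0, 0],
    [0, 0, 0]
  ]
}}

```text
time: 1.6
position: [0.4145, 0.0734, 0.3038]
ee_rot: [[-0.898, 0.441, -0.0], [0.441, 0.898, -0.0], [0.0, -0.0, -1.0]]
ft_force: [0.0, 0.4, 0.4]
opening: -0.0001
gripper_force: 0.0
```

Emit:
{"method": "drive_tool", "body": {
  "delta_pos": [
    [-0.0226, -0.025, 0],
    [-0.0226, -0.025, 0],
    [-0.0226, -0.025, 0],
    [-0.0226, -0.025, 0],
    [-0.0226, -0.025, 0]
  ],
  "rot": [
    [0, 0, 0],
    [0, 0, 0],
    [0, 0, 0],
    [0, 0, 0],
    [0, 0, 0]
  ]
}}

```text
time: 2.1
position: [0.4608, -0.0885, 0.3037]
ee_rot: [[-0.898, 0.441, -0.0], [0.441, 0.898, 0.0], [0.0, -0.0, -1.0]]
ft_force: [0.4, 0.3, -0.5]
opening: -0.0003
gripper_force: 0.0
```

Emit:
{"method": "drive_tool", "body": {
  "delta_pos": [
    [0, 0, 0],
    [0, 0, 0],
    [0, 0, 0],
    [0, 0, 0],
    [0, 0, 0]
  ],
  "rot": [
    [0, 0, -0.14],
    [0, 0, -0.14],
    [0, 0, -0.14],
    [0, 0, -0.14],
    [0, 0, -0.14]
  ]
}}

```text
time: 2.6
position: [0.4606, -0.0872, 0.3036]
ee_rot: [[-0.969, -0.246, -0.001], [-0.246, 0.969, 0.0], [0.001, 0.0, -1.0]]
ft_force: [0.1, -0.1, 0.2]
opening: 0.0001
gripper_force: 0.0
```

Emit:
{"method": "drive_tool", "body": {
  "delta_pos": [
    [0, 0, 0],
    [0, 0, 0],
    [0, 0, 0],
    [0, 0, 0],
    [0, 0, 0]
  ],
  "rot": [
    [0, 0, -0.14],
    [0, 0, -0.14],
    [0, 0, -0.14],
    [0, 0, -0.14],
    [0, 0, -0.14]
  ]
}}

```text
time: 3.1
position: [0.4606, -0.0872, 0.3036]
ee_rot: [[-0.583, -0.813, -0.001], [-0.813, 0.583, 0.0], [0.0, 0.001, -1.0]]
ft_force: [-0.1, -0.6, 0.6]
opening: -0.0002
gripper_force: 0.0
```

Emit:
{"method": "drive_tool", "body": {
  "delta_pos": [
    [0, 0, 0.0225],
    [0, 0, 0.0225],
    [0, 0, 0.0225],
    [0, 0, 0.0225],
    [0, 0, 0.0225]
  ],
  "rot": [
    [0, 0, -0.018],
    [0, 0, -0.018],
    [0, 0, -0.018],
    [0, 0, -0.018],
    [0, 0, -0.018]
  ]
}}

```text
time: 3.6
position: [0.4606, -0.0872, 0.1904]
ee_rot: [[-0.511, -0.859, -0.0], [-0.859, 0.511, 0.0], [0.0, 0.0, -1.0]]
ft_force: [0.7, -0.1, 0.3]
opening: 0.0002
gripper_force: 0.0
```

```bash
cat > look.py <<'E'
from h import *
import sys
tag=sys.argv[1];x,y=map(float,sys.argv[2:4]);ims=[]
o=arm.get_obs();print(o['time'],o['position'],o['q'].round(2) if hasattr(o['q'],'round') else o['q'],o['ft_force'])
for n in('top','side'):
    im=arm.get_image(n)[:,:,::-1];u,v=proj(n,(x,y,.11)).astype(int)
    ims.append(cv2.resize(np.ascontiguousarray(im[v-60:v+60,u-60:u+60]),(400,400),interpolation=2));print(n,u-60,v-60)
cv2.imwrite(f'pics/{tag}.png',np.hstack(ims))
E
python3 look.py a .52 -.09
```

```text
3.6 [ 0.46056831 -0.08718654  0.19040993] [ 0.3   0.41 -0.23  2.06  0.15  0.69  2.58] [ 0.65562487 -0.11164801  0.2960196 ]
top 272 138
side 245 176
```

View pics/a.png

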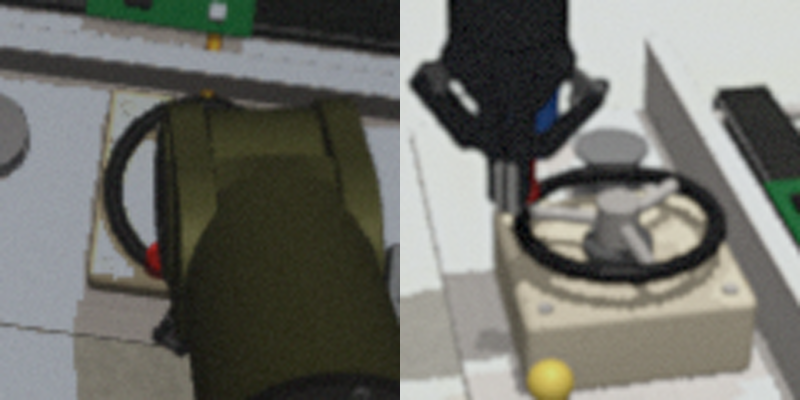

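The fingers are down behind the handle, with the fingertips at crop (505,185) and the handle just beyond. The wheel is still at its start. I'll close the gap, then orbit.

Emit:
{"method": "drive_tool", "body": {
  "delta_pos": [
    [-0.006, 0, 0],
    [-0.006, 0, 0],
    [-0.0066, 0.0019, 0],
    [-0.0066, 0.0019, 0],
    [-0.0066, 0.0019, 0]
  ],
  "rot": [
    [0, 0, 0],
    [0, 0, 0],
    [0, 0, 0.1],
    [0, 0, 0.1],
    [0, 0, 0.1]
  ]
}}

```text
time: 4.2
position: [0.4745, -0.0572, 0.1925]
ee_rot: [[-0.746, -0.666, 0.001], [-0.666, 0.746, -0.0], [-0.001, -0.001, -1.0]]
ft_force: [-1.5, -1.0, -0.7]
opening: 0.0002
gripper_force: 0.8
```

Emit:
{"method": "drive_tool", "body": {
  "delta_pos": [
    [-0.0066, 0.0019, 0],
    [-0.0066, 0.0019, 0],
    [-0.0066, 0.0019, 0],
    [-0.0066, 0.0019, 0],
    [-0.0066, 0.0019, 0]
  ],
  "rot": [
    [0, 0, 0.1],
    [0, 0, 0.1],
    [0, 0, 0.1],
    [0, 0, 0.1],
    [0, 0, 0.1]
  ]
}}

```text
time: 4.7
position: [0.4977, -0.0321, 0.1925]
ee_rot: [[-0.974, -0.228, 0.001], [-0.228, 0.974, 0.0], [-0.001, 0.0, -1.0]]
ft_force: [-0.8, -0.7, -0.6]
opening: 0.0004
gripper_force: 0.8
```

```bash
python3 look.py b .53 -.09
```

```text
4.7 [ 0.49772937 -0.03210265  0.19245679] [ 0.02  0.44 -0.    1.98  0.    0.72  1.81] [-0.7762006  -0.68744522 -0.55294822]
top 272 134
side 250 175
```

View pics/b.png

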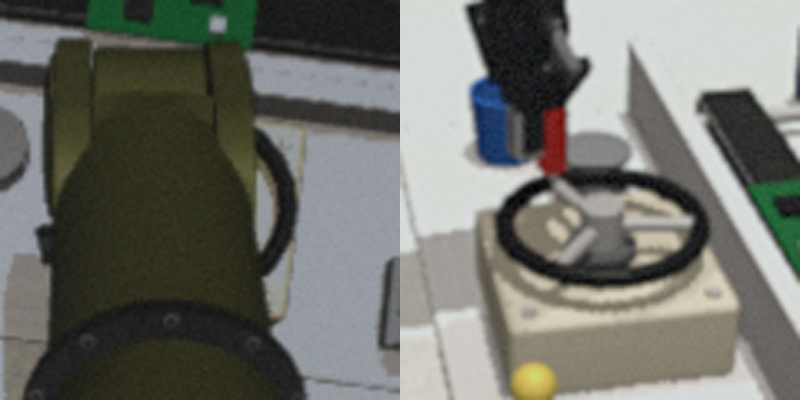

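The handle is moving: red at crop (553,140), going clockwise, with a force of about 1 N. Continuing.

Emit:
{"method": "drive_tool", "body": {
  "delta_pos": [
    [-0.0066, 0.0019, 0],
    [-0.0066, 0.0019, 0],
    [-0.0066, 0.0019, 0],
    [-0.0066, 0.0019, 0],
    [-0.0066, 0.0019, 0]
  ],
  "rot": [
    [0, 0, 0.1],
    [0, 0, 0.1],
    [0, 0, 0.1],
    [0, 0, 0.1],
    [0, 0, 0.1]
  ]
}}

```text
time: 5.3
position: [0.5299, -0.022, 0.1922]
ee_rot: [[-0.964, 0.264, 0.0], [0.264, 0.964, 0.001], [-0.0, 0.001, -1.0]]
ft_force: [-1.5, 0.1, 1.0]
opening: 0.0005
gripper_force: 0.8
```

Emit:
{"method": "drive_tool", "body": {
  "delta_pos": [
    [-0.0066, 0.0019, 0],
    [-0.0066, 0.0019, 0],
    [-0.0066, 0.0019, 0],
    [-0.0066, 0.0019, 0],
    [-0.0066, 0.0019, 0]
  ],
  "rot": [
    [0, 0, 0.1],
    [0, 0, 0.1],
    [0, 0, 0.1],
    [0, 0, 0.1],
    [0, 0, 0.1]
  ]
}}

```text
time: 5.8
position: [0.5634, -0.0281, 0.1922]
ee_rot: [[-0.72, 0.694, 0.0], [0.694, 0.72, 0.001], [0.0, 0.001, -1.0]]
ft_force: [-2.1, 1.6, 1.3]
opening: 0.0002
gripper_force: 0.8
```

Emit:
{"method": "drive_tool", "body": {
  "delta_pos": [
    [-0.0066, 0.0019, 0],
    [-0.0066, 0.0019, 0],
    [-0.0066, 0.0019, 0],
    [-0.0066, 0.0019, 0],
    [-0.0066, 0.0019, 0]
  ],
  "rot": [
    [0, 0, 0.1],
    [0, 0, 0.1],
    [0, 0, 0.1],
    [0, 0, 0.1],
    [0, 0, 0.1]
  ]
}}

```text
time: 6.3
position: [0.5899, -0.0495, 0.1922]
ee_rot: [[-0.299, 0.954, 0.001], [0.954, 0.299, 0.002], [0.001, 0.001, -1.0]]
ft_force: [-0.4, 0.9, 0.3]
opening: -0.0
gripper_force: 0.8
```

```bash
python3 look.py c .53 -.09
```

```text
6.3 [ 0.58992082 -0.04947333  0.19219384] [-0.22  0.6   0.43  1.75 -0.31  0.87  0.65] [-0.37366439  0.85170345  0.31786801]
top 272 134
side 250 175
```

View pics/c.png

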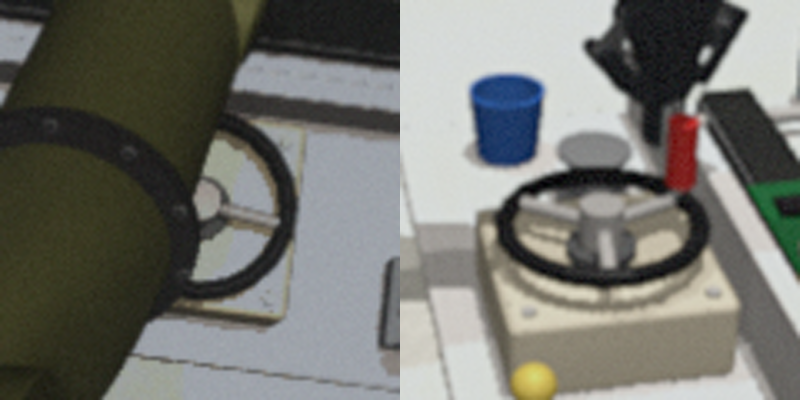

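The handle is at the far right of the wheel, red at crop (682,150), and still cradled well. Continuing.

Emit:
{"method": "drive_tool", "body": {
  "delta_pos": [
    [-0.0066, 0.0018, 0],
    [-0.0066, 0.0018, 0],
    [-0.0066, 0.0018, 0],
    [-0.0066, 0.0018, 0],
    [-0.0066, 0.0018, 0]
  ],
  "rot": [
    [0, 0, 0.1],
    [0, 0, 0.1],
    [0, 0, 0.1],
    [0, 0, 0.1],
    [0, 0, 0.1]
  ]
}}

```text
time: 6.9
position: [0.602, -0.081, 0.1919]
ee_rot: [[0.193, 0.981, 0.001], [0.981, -0.193, 0.002], [0.002, 0.0, -1.0]]
ft_force: [0.5, 1.5, -0.1]
opening: -0.0001
gripper_force: 0.8
```

Emit:
{"method": "drive_tool", "body": {
  "delta_pos": [
    [-0.0066, 0.0018, 0],
    [-0.0066, 0.0018, 0],
    [-0.0066, 0.0018, 0],
    [-0.0066, 0.0018, 0],
    [-0.0066, 0.0018, 0]
  ],
  "rot": [
    [0, 0, 0.1],
    [0, 0, 0.1],
    [0, 0, 0.1],
    [0, 0, 0.1],
    [0, 0, 0.1]
  ]
}}

```text
time: 7.4
position: [0.5978, -0.1148, 0.1919]
ee_rot: [[0.64, 0.769, 0.001], [0.769, -0.64, 0.001], [0.002, 0.0, -1.0]]
ft_force: [0.7, 1.8, 1.1]
opening: -0.0001
gripper_force: 0.8
```

Emit:
{"method": "drive_tool", "body": {
  "delta_pos": [
    [-0.0066, 0.0018, 0],
    [-0.0066, 0.0018, 0],
    [-0.0066, 0.0018, 0],
    [-0.0066, 0.0018, 0],
    [-0.0066, 0.0018, 0]
  ],
  "rot": [
    [0, 0, 0.1],
    [0, 0, 0.1],
    [0, 0, 0.1],
    [0, 0, 0.1],
    [0, 0, 0.1]
  ]
}}

```text
time: 7.9
position: [0.5779, -0.1424, 0.1919]
ee_rot: [[0.93, 0.368, 0.002], [0.368, -0.93, 0.001], [0.002, -0.0, -1.0]]
ft_force: [0.9, 1.3, 0.4]
opening: -0.0003
gripper_force: 0.8
```

```bash
python3 look.py d .53 -.09; python3 - <<'E'
from h import *
im=arm.get_image('side');x,y=blob(im,(250,175,370,270),'r');print(len(x),x.min(),x.max(),y.min(),y.max(),at_z('side',(x.mean(),y.mean()),.127))
E
```

```text
7.9 [ 0.57786343 -0.14239726  0.19186884] [-0.28  0.71  0.84  1.74 -0.63  0.98 -0.39] [0.94180747 1.26281599 0.44065237]
top 272 134
side 250 175
214 327 336 229 252 [ 0.55470951 -0.14814831  0.127     ]
```

Emit:
{"method": "drive_tool", "body": {
  "delta_pos": [
    [-0.0066, 0.0019, 0],
    [-0.0066, 0.0019, 0],
    [-0.0066, 0.0019, 0],
    [-0.0066, 0.0019, 0],
    [-0.0066, 0.0019, 0]
  ],
  "rot": [
    [0, 0, 0.1],
    [0, 0, 0.1],
    [0, 0, 0.1],
    [0, 0, 0.1],
    [0, 0, 0.1]
  ]
}}

```text
time: 8.55
position: [0.5474, -0.1575, 0.1916]
ee_rot: [[0.992, -0.123, 0.001], [-0.123, -0.992, 0.0], [0.001, -0.0, -1.0]]
ft_force: [1.7, 0.7, -0.7]
opening: -0.0001
gripper_force: 0.8
```

Emit:
{"method": "drive_tool", "body": {
  "delta_pos": [
    [-0.0066, 0.0019, 0],
    [-0.0066, 0.0019, 0],
    [-0.0066, 0.0019, 0],
    [-0.0066, 0.0019, 0],
    [-0.0066, 0.0019, 0]
  ],
  "rot": [
    [0, 0, 0.1],
    [0, 0, 0.1],
    [0, 0, 0.1],
    [0, 0, 0.1],
    [0, 0, 0.1]
  ]
}}

```text
time: 9.05
position: [0.5133, -0.1562, 0.1915]
ee_rot: [[0.812, -0.584, 0.001], [-0.584, -0.812, -0.0], [0.001, -0.0, -1.0]]
ft_force: [1.7, -0.5, -1.3]
opening: 0.0001
gripper_force: 0.8
```

```bash
cat > hd.py <<'E'
from h import *
o=arm.get_obs();print(o['time'],o['position'],np.round(o['q'],2))
im=arm.get_image('side');x,y=blob(im,(250,175,370,270),'r');p=at_z('side',(x.mean(),y.mean()),.127)
print(len(x),x.min(),x.max(),y.min(),y.max(),p,'ang',np.degrees(np.arctan2(p[1]+.091,p[0]-.534)))
E
python3 hd.py
```

```text
9.05 [ 0.51325122 -0.15619061  0.19152304] [-0.39  0.76  1.13  1.9  -0.81  1.03 -1.1 ]
186 298 307 231 255 [ 0.49312022 -0.14335053  0.127     ] ang -127.98576719674617
```

Emit:
{"method": "drive_tool", "body": {
  "delta_pos": [
    [-0.0066, 0.0019, 0],
    [-0.0066, 0.0019, 0],
    [-0.0066, 0.0019, 0],
    [-0.0066, 0.0019, 0],
    [-0.0066, 0.0019, 0]
  ],
  "rot": [
    [0, 0, 0.1],
    [0, 0, 0.1],
    [0, 0, 0.1],
    [0, 0, 0.1],
    [0, 0, 0.1]
  ]
}}

```text
time: 9.6
position: [0.484, -0.1387, 0.1914]
ee_rot: [[0.433, -0.901, -0.0], [-0.901, -0.433, -0.0], [0.0, 0.0, -1.0]]
ft_force: [0.8, -1.3, -0.6]
opening: 0.0003
gripper_force: 0.9
```

```bash
python3 hd.py; python3 - <<'E'
from h import *
im=cv2.cvtColor(cv2.imread('pics/side0.png'),4);x,y=blob(im,(268,205,295,245),'r');p=at_z('side',(x.mean(),y.mean()),.127)
print(p,'ang',np.degrees(np.arctan2(p[1]+.091,p[0]-.534)))
E
```

```text
9.6 [ 0.4840431  -0.1387164   0.19144879] [-0.48  0.8   1.27  1.98 -0.89  1.08 -1.49]
117 284 293 232 251 [ 0.46653507 -0.12726083  0.127     ] ang -151.7430046148774
[ 0.47661077 -0.05097516  0.127     ] ang 145.10701036446312
```

Emit:
{"method": "drive_tool", "body": {
  "delta_pos": [
    [-0.0066, 0.0019, 0],
    [-0.0066, 0.0019, 0],
    [-0.0066, 0.0019, 0],
    [-0.0066, 0.0019, 0],
    [-0.0066, 0.0019, 0]
  ],
  "rot": [
    [0, 0, 0.1],
    [0, 0, 0.1],
    [0, 0, 0.1],
    [0, 0, 0.1],
    [0, 0, 0.1]
  ]
}}

```text
time: 10.15
position: [0.4668, -0.1093, 0.1914]
ee_rot: [[-0.051, -0.999, -0.001], [-0.999, 0.051, -0.0], [0.0, 0.001, -1.0]]
ft_force: [-0.1, -2.3, 0.0]
opening: 0.0002
gripper_force: 0.9
```

```bash
python3 hd.py
```

```text
10.15 [ 0.46684245 -0.10931678  0.19135426] [-0.56  0.8   1.31  2.04 -0.91  1.07 -1.99]
13 278 281 239 244 [ 0.4521808  -0.11804481  0.127     ] ang -161.70903212337765
```

Emit:
{"method": "drive_tool", "body": {
  "delta_pos": [
    [-0.0066, 0.0019, 0],
    [-0.0066, 0.0019, 0],
    [-0.0066, 0.0019, 0],
    [-0.0066, 0.0019, 0],
    [0, 0, 0]
  ],
  "rot": [
    [0, 0, 0.1],
    [0, 0, 0.1],
    [0, 0, 0.1],
    [0, 0, 0.1],
    [0, 0, 0]
  ]
}}

```text
time: 10.7
position: [0.465, -0.0813, 0.1912]
ee_rot: [[-0.433, -0.901, -0.001], [-0.901, 0.433, 0.001], [-0.0, 0.001, -1.0]]
ft_force: [-0.5, 0.4, -0.1]
opening: 0.0002
gripper_force: 0.0
```

Emit:
{"method": "drive_tool", "body": {
  "delta_pos": [
    [0.008, 0, 0],
    [0.015, 0, 0],
    [0.04, 0, 0],
    [0.04, 0, 0],
    [0.04, 0, 0]
  ],
  "rot": [
    [0, 0, 0],
    [0, 0, 0],
    [0, 0, 0],
    [0, 0, 0],
    [0, 0, 0]
  ]
}}

```text
time: 11.2
position: [0.4009, -0.2123, 0.1915]
ee_rot: [[-0.433, -0.901, 0.0], [-0.901, 0.433, -0.0], [0.0, -0.0, -1.0]]
ft_force: [-0.1, -0.2, 0.2]
opening: 0.0002
gripper_force: 0.0
```

```bash
python3 look.py e .5 -.13; python3 hd.py
```

```text
11.2 [ 0.40094535 -0.21231569  0.19147772] [-0.32  0.74  1.28  2.1  -0.87  1.   -2.15] [-0.10878974 -0.17799395  0.16195022]
top 289 146
side 243 187
11.3 [ 0.39906516 -0.21607425  0.1926047 ] [-0.31  0.74  1.29  2.1  -0.87  1.   -2.15]
2 284 285 236 236 [ 0.46854831 -0.09979074  0.127     ] ang -172.35044676625466
```

View pics/e.png

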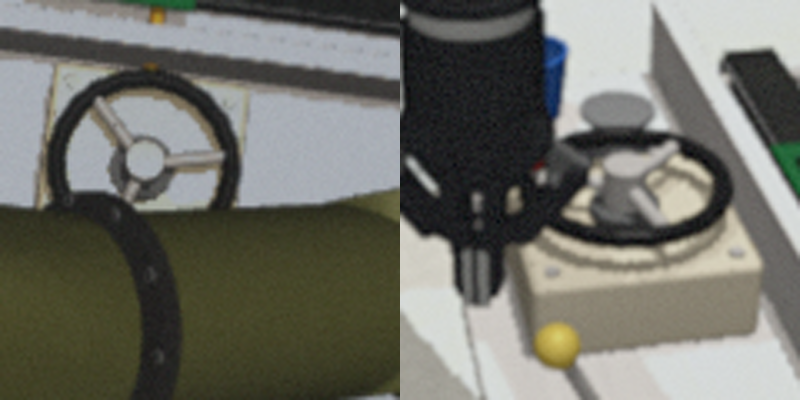

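The handle is hidden, but the spokes can be compared. The right spoke tips up about 5–8° from its original slope, so the wheel is slightly short of a full turn. I'll go back along the same line and push one more 0.1 rad step.

Emit:
{"method": "drive_tool", "body": {
  "delta_pos": [
    [-0.04, 0, 0],
    [-0.04, 0, 0],
    [-0.04, 0, 0],
    [-0.015, 0, 0],
    [-0.008, 0, 0]
  ],
  "rot": [
    [0, 0, 0],
    [0, 0, 0],
    [0, 0, 0],
    [0, 0, 0],
    [0, 0, 0]
  ]
}}

```text
time: 11.85
position: [0.4654, -0.0796, 0.1909]
ee_rot: [[-0.432, -0.902, -0.001], [-0.902, 0.432, 0.0], [0.0, 0.001, -1.0]]
ft_force: [-1.2, -1.6, -1.3]
opening: -0.0004
gripper_force: 0.7
```

Emit:
{"method": "drive_tool", "body": {
  "delta_pos": [
    [-0.0033, 0.001, 0],
    [-0.0033, 0.001, 0],
    [0, 0, 0],
    [0.008, 0, 0],
    [0.015, 0, 0]
  ],
  "rot": [
    [0, 0, 0.05],
    [0, 0, 0.05],
    [0, 0, 0],
    [0, 0, 0],
    [0, 0, 0]
  ]
}}

```text
time: 12.35
position: [0.4538, -0.0951, 0.1913]
ee_rot: [[-0.523, -0.852, -0.0], [-0.852, 0.523, -0.0], [0.0, 0.0, -1.0]]
ft_force: [-1.0, 0.3, 0.1]
opening: -0.0003
gripper_force: 0.0
```

Emit:
{"method": "drive_tool", "body": {
  "delta_pos": [
    [0.04, 0, 0],
    [0.04, 0, 0],
    [0.04, 0, 0],
    [0.03, 0.0, -0.02],
    [0, 0, -0.02]
  ],
  "rot": [
    [0, 0, 0],
    [0, 0, 0],
    [0, 0, 0],
    [0, 0, 0],
    [0, 0, 0]
  ]
}}

```text
time: 12.85
position: [0.3715, -0.2266, 0.2325]
ee_rot: [[-0.531, -0.847, -0.0], [-0.847, 0.531, -0.002], [0.002, -0.001, -1.0]]
ft_force: [1.3, 0.5, -0.2]
opening: 0.0
gripper_force: 0.0
```

```bash
python3 hd.py;python3 hd.py
```

```text
12.85 [ 0.37153154 -0.22655733  0.23250796] [-0.32  0.62  1.3   2.09 -0.73  1.   -2.33]
66 279 286 214 237 [ 0.47653862 -0.06088655  0.127     ] ang 152.3425760628796
12.9 [ 0.37304534 -0.2263209   0.2349559 ] [-0.32  0.62  1.31  2.09 -0.73  1.01 -2.33]
57 278 286 214 236 [ 0.47234396 -0.07475522  0.127     ] ang 165.2394812884319
```

The handle's bounding box (up to column 286, rows 214–237) matches the start, so the turn is complete. Next I turn the tool square to the lever.

Emit:
{"method": "drive_tool", "body": {
  "delta_pos": [
    [0, 0, 0],
    [0, 0, 0],
    [0, 0, 0],
    [0, 0, 0],
    [0, 0, 0]
  ],
  "rot": [
    [0, 0, -0.132],
    [0, 0, -0.132],
    [0, 0, -0.132],
    [0, 0, -0.132],
    [0, 0, -0.132]
  ]
}}

```text
time: 13.45
position: [0.3746, -0.2219, 0.2308]
ee_rot: [[0.113, -0.994, -0.0], [-0.994, -0.113, 0.001], [-0.001, 0.0, -1.0]]
ft_force: [-0.5, 0.5, 0.3]
opening: 0.0001
gripper_force: 0.0
```

Emit:
{"method": "drive_tool", "body": {
  "delta_pos": [
    [0, 0, 0],
    [0, 0, 0],
    [0, 0, 0],
    [0, 0, 0],
    [0, 0, 0]
  ],
  "rot": [
    [0, 0, -0.132],
    [0, 0, -0.132],
    [0, 0, -0.132],
    [0, 0, -0.132],
    [0, 0, -0.132]
  ]
}}

```text
time: 13.95
position: [0.3746, -0.2219, 0.2308]
ee_rot: [[0.699, -0.716, -0.001], [-0.716, -0.699, 0.001], [-0.001, -0.0, -1.0]]
ft_force: [-0.7, -0.6, 0.3]
opening: 0.0001
gripper_force: 0.0
```

Emit:
{"method": "drive_tool", "body": {
  "delta_pos": [
    [0, 0, 0],
    [0, 0, 0],
    [0, 0, 0],
    [0, 0, 0],
    [0, 0, 0]
  ],
  "rot": [
    [0, 0, -0.132],
    [0, 0, -0.132],
    [0, 0, -0.132],
    [0, 0, -0.132],
    [0, 0, -0.132]
  ]
}}

```text
time: 14.45
position: [0.3746, -0.2219, 0.2308]
ee_rot: [[0.991, -0.137, -0.001], [-0.137, -0.991, 0.001], [-0.001, -0.001, -1.0]]
ft_force: [0.1, -0.2, -0.2]
opening: -0.0002
gripper_force: 0.0
```

```bash
python3 hd.py; python3 - <<'E'
from h import *
o=arm.get_obs();print(o['position'],np.round(o['ee_rot'],3))
E
```

```text
14.45 [ 0.37455537 -0.22193723  0.23076496] [-0.03  0.37  0.7   2.09 -0.34  0.79 -0.84]
184 277 286 214 236 [ 0.47659843 -0.05089421  0.127     ] ang 145.05846448225856
[ 0.3744808  -0.22202088  0.23089977] [[ 0.992 -0.13  -0.   ]
 [-0.13  -0.992  0.001]
 [-0.001 -0.001 -1.   ]]
```

The handle is back exactly at its starting pixels. Now the lever.

Emit:
{"method": "drive_tool", "body": {
  "delta_pos": [
    [0.004, 0.009, 0],
    [0.004, 0.009, 0.017],
    [0.004, 0.009, 0.017],
    [0, 0, 0.017],
    [0, 0, 0.017]
  ],
  "rot": [
    [0, 0, 0],
    [0, 0, 0],
    [0, 0, 0],
    [0, 0, 0],
    [0, 0, 0]
  ]
}}

```text
time: 15.0
position: [0.3829, -0.2518, 0.1623]
ee_rot: [[0.989, -0.149, -0.0], [-0.149, -0.989, -0.001], [-0.0, 0.001, -1.0]]
ft_force: [0.5, 0.2, -0.6]
opening: 0.0001
gripper_force: 0.0
```

Emit:
{"method": "drive_tool", "body": {
  "delta_pos": [
    [0.009, 0, 0],
    [0.009, 0, 0],
    [0.009, 0, 0],
    [0.009, 0, 0],
    [0.009, 0, 0]
  ],
  "rot": [
    [0, 0, 0],
    [0, 0, 0],
    [0, 0, 0],
    [0, 0, 0],
    [0, 0, 0]
  ]
}}

```text
time: 15.5
position: [0.4285, -0.2574, 0.1639]
ee_rot: [[0.99, -0.144, 0.001], [-0.144, -0.99, -0.0], [0.001, 0.0, -1.0]]
ft_force: [-1.8, 0.5, 1.2]
opening: 0.0
gripper_force: 0.6
```

Emit:
{"method": "drive_tool", "body": {
  "delta_pos": [
    [0.009, 0, 0],
    [0.009, 0, 0],
    [0.009, 0, 0],
    [0.009, 0, 0],
    [0.007, 0, 0]
  ],
  "rot": [
    [0, 0, 0],
    [0, 0, 0],
    [0, 0, 0],
    [0, 0, 0],
    [0, 0, 0]
  ]
}}

```text
time: 16.0
position: [0.4708, -0.2635, 0.1632]
ee_rot: [[0.99, -0.144, -0.0], [-0.144, -0.99, -0.0], [-0.0, 0.0, -1.0]]
ft_force: [-2.4, 0.5, -0.6]
opening: 0.0001
gripper_force: 0.5
```

```bash
python3 look.py f .47 -.22
```

```text
16.0 [ 0.4707549  -0.26353756  0.16321657] [ 0.09  0.6   0.59  1.91 -0.47  0.76 -0.77] [-2.36786623  0.50190729 -0.57342586]
top 326 159
side 244 214
```

View pics/f.png

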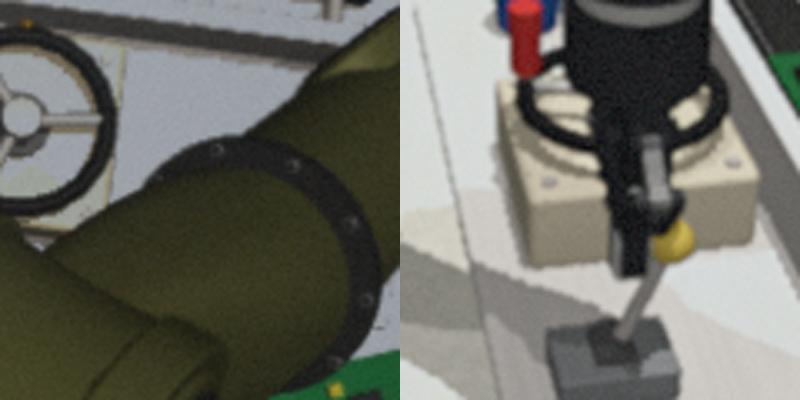

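The lever has swung past upright, ball at crop (672,240). I'll push gently until the force rises at the stop.

Emit:
{"method": "drive_tool", "body": {
  "delta_pos": [
    [0.002, 0, 0],
    [0.002, 0, 0],
    [0.001, 0, 0],
    [0.001, 0, 0],
    [0, 0, 0]
  ],
  "rot": [
    [0, 0, 0],
    [0, 0, 0],
    [0, 0, 0],
    [0, 0, 0],
    [0, 0, 0]
  ]
}}

```text
time: 16.6
position: [0.4759, -0.2644, 0.1634]
ee_rot: [[0.989, -0.145, -0.0], [-0.145, -0.989, 0.0], [-0.0, -0.0, -1.0]]
ft_force: [-0.4, -0.0, -2.0]
opening: 0.0001
gripper_force: 0.3
```

Emit:
{"method": "drive_tool", "body": {
  "delta_pos": [
    [0.001, 0, 0],
    [0.001, 0, 0],
    [0, 0, 0]
  ],
  "rot": [
    [0, 0, 0],
    [0, 0, 0],
    [0, 0, 0]
  ]
}}

```text
time: 16.9
position: [0.478, -0.2647, 0.1634]
ee_rot: [[0.989, -0.145, 0.0], [-0.145, -0.989, -0.0], [0.0, 0.0, -1.0]]
ft_force: [-0.1, -0.0, -0.4]
opening: -0.0004
gripper_force: 0.3
```

Emit:
{"method": "drive_tool", "body": {
  "delta_pos": [
    [0.001, 0, 0],
    [0.001, 0, 0],
    [0, 0, 0]
  ],
  "rot": [
    [0, 0, 0],
    [0, 0, 0],
    [0, 0, 0]
  ]
}}

```text
time: 17.2
position: [0.4788, -0.2648, 0.1632]
ee_rot: [[0.989, -0.145, -0.002], [-0.145, -0.989, 0.001], [-0.002, -0.001, -1.0]]
ft_force: [-5.7, 1.2, 2.6]
opening: 0.0
gripper_force: 2.6
```

```bash
cat > bl.py <<'E'
from h import *
im=arm.get_image('side');x,y=blob(im,(270,255,350,320),'y')
p=at_z('side',(x.mean(),y.mean()),.106);d=p[:2]-[.4638,-.2628];print(len(x),x.mean(),y.mean(),p,'fwd',d@[.99,-.143],arm.get_obs()['ft_force'])
E
python3 bl.py
```

```text
93 329.19354838709677 287.40860215053766 [ 0.50114488 -0.26681095  0.106     ] fwd 0.037544997360704074 [-5.5259982  -0.06481894  1.58266661]
```

The force has risen to 5.7 N and the ball is 37.5 mm forward, against 38.4 mm at full throw, so the lever is at its stop. Drawing back and up.

Emit:
{"method": "drive_tool", "body": {
  "delta_pos": [
    [-0.01, 0, 0],
    [-0.03, 0, 0],
    [-0.03, 0, 0],
    [-0.03, 0, -0.02],
    [0, 0, -0.03]
  ],
  "rot": [
    [0, 0, 0],
    [0, 0, 0],
    [0, 0, 0],
    [0, 0, 0],
    [0, 0, 0]
  ]
}}

```text
time: 17.75
position: [0.3761, -0.2494, 0.2128]
ee_rot: [[0.989, -0.148, -0.004], [-0.148, -0.989, 0.003], [-0.005, -0.003, -1.0]]
ft_force: [1.8, -0.4, 1.5]
opening: -0.0001
gripper_force: 0.0
```

Emit:
{"method": "drive_tool", "body": {
  "delta_pos": [
    [0, 0, -0.03],
    [0, 0, -0.02],
    [0, 0, 0],
    [0, 0, 0],
    [0, 0, 0]
  ],
  "rot": [
    [0, 0, 0],
    [0, 0, 0],
    [0, 0, 0],
    [0, 0, 0],
    [0, 0, 0]
  ]
}}

```text
time: 18.25
position: [0.3806, -0.25, 0.2626]
ee_rot: [[0.99, -0.144, -0.001], [-0.144, -0.99, 0.001], [-0.001, -0.001, -1.0]]
ft_force: [-0.5, 0.4, -0.5]
opening: -0.0002
gripper_force: 0.0
```

```bash
python3 hd.py; python3 bl.py; python3 look.py g .5 -.15
```

```text
18.25 [ 0.38061057 -0.24999413  0.2625532 ] [-0.    0.36  0.72  2.   -0.31  0.89 -0.83]
187 277 286 214 237 [ 0.47646398 -0.05161368  0.127     ] ang 145.60638017512028
81 328.0 287.81481481481484 [ 0.49860459 -0.26724044  0.106     ] fwd 0.03509152370264813 [-0.36601935  0.31216097 -0.78687553]
18.35 [ 0.38060302 -0.25019047  0.26249016] [-0.    0.36  0.72  2.   -0.31  0.89 -0.83] [-0.36601935  0.31216097 -0.78687553]
top 297 146
side 246 192
```

View pics/g.png

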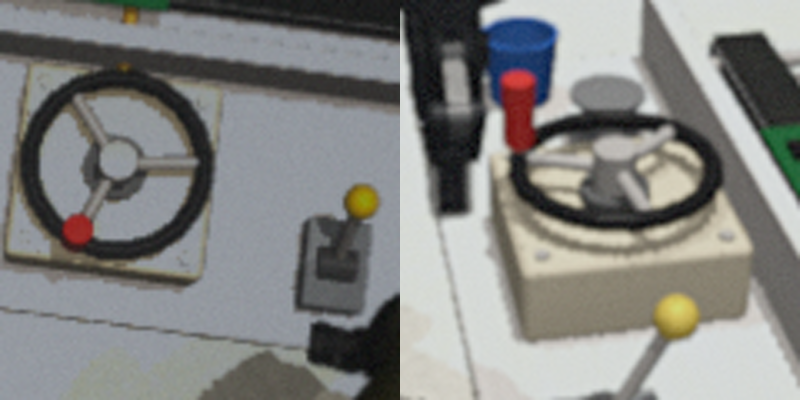

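```bash
python3 - <<'E'
from h import *
def st(a,b,bt,bs):
    f=lambda im,box:np.array([v.mean() for v in blob(im,box,'y')])
    return tri(f(a,bt),f(b,bs))
a0=cv2.cvtColor(cv2.imread('pics/top0.png'),4);b0=cv2.cvtColor(cv2.imread('pics/side0.png'),4)
p0=st(a0,b0,(392,225,415,248),(280,280,302,302))[0]
p1,e=st(arm.get_image('top'),arm.get_image('side'),(395,193,418,220),(312,270,345,302))
d=(p1-p0);print(p0,p1,e,'travel',d[:2]@[.99,-.143],'full 76.7 mm; z change',d[2])
E
```

```text
[ 0.42941891 -0.25735298  0.10817006] [ 0.50096113 -0.26622894  0.10496855] 0.003110079221925203 travel 0.0720960632029526 full 76.7 mm; z change -0.0032015100113375605
```

```bash
python3 -c "
from rig import arm
print(arm.hand_in())"
```

```text
the job is handed in; nothing more can be done
None
```

I turned the wheel one full clockwise turn, with the handle back within about 1 mm of its start, then pushed the lock lever to its stop, drew the arm clear and handed the job in at about 18 s; the hand-in returned no verdict.

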